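# Find the uncaught duct hatch and push it open

## Task

One of the four white hatches in the top of the grey service duct has its catch undone. Press gently on the blue dots, one hatch after another, until you find the one that rocks, then push that hatch open until it stands almost upright, as far as it will go, so that the cock beneath can be reached. Nothing needs gripping or lifting: do not force the hatches that hold, leave everything else on the bench and on the duct where it stands, and finish clear of everything.

Things in the scene. Friction and masses are not known exactly. Their poses are not given: they have to be found in the camera images.
- duct: grey steel service duct fixed on the bench, 170 (its x, away from the robot) x 500 (its y, along the row) x 85 mm high; origin: centre of underside, z up. Four identical white hatches lie flush in its flat top, centred at x = 0, y = +142.5 (a), +47.5 (b), -47.5 (c), -142.5 mm (d), with 7 mm fixed ribs between. Hollow below them. A stopper and a plug stand on its end decks; lab models, bolted down, up to 150 mm high, beyond it
- hatch_a_pivot (a point): fixed point on the pivot of hatch a, at the hatch's centre, 81 mm above the bench; axes as the duct's. The hatch, 130 (x) x 85 (y) x 8 mm, turns about the y axis through here. Under three of the four hatches a hidden catch holds the far half up; under one, a different one each time, it is missing. All look alike
- hatch_b_pivot (a point): fixed point on the pivot of hatch b, at the hatch's centre, 81 mm above the bench; axes as the duct's. The hatch, 130 (x) x 85 (y) x 8 mm, turns about the y axis through here. Under three of the four hatches a hidden catch holds the far half up; under one, a different one each time, it is missing. All look alike
- hatch_c_pivot (a point): fixed point on the pivot of hatch c, at the hatch's centre, 81 mm above the bench; axes as the duct's. The hatch, 130 (x) x 85 (y) x 8 mm, turns about the y axis through here. Under three of the four hatches a hidden catch holds the far half up; under one, a different one each time, it is missing. All look alike
- hatch_d_pivot (a point): fixed point on the pivot of hatch d, at the hatch's centre, 81 mm above the bench; axes as the duct's. The hatch, 130 (x) x 85 (y) x 8 mm, turns about the y axis through here. Under three of the four hatches a hidden catch holds the far half up; under one, a different one each time, it is missing. All look alike
- hatch_a (a joint): angle of hatch a: 0 lying shut and flush, growing as its far half (with the blue dot) goes down into the duct and its near half rises; stop at 1.35 rad (almost upright). A caught hatch gives about 0.02 rad and is then rigid; the free one turns under about 1.5 N pressed on its dot and stays where left. Its raised near edge is 65 mm from the pivot: follow its arc up and over (straight across, it can jam)
- hatch_a_dot (a point): centre of the flat blue dot, 22 mm across, on the top face of hatch a, 45 mm beyond the pivot on the far half; moves with the hatch, whose x and y axes it shares
- hatch_b (a joint): angle of hatch b: 0 lying shut and flush, growing as its far half (with the blue dot) goes down into the duct and its near half rises; stop at 1.35 rad (almost upright). A caught hatch gives about 0.02 rad and is then rigid; the free one turns under about 1.5 N pressed on its dot and stays where left. Its raised near edge is 65 mm from the pivot: follow its arc up and over (straight across, it can jam)
- hatch_b_dot (a point): centre of the flat blue dot, 22 mm across, on the top face of hatch b, 45 mm beyond the pivot on the far half; moves with the hatch, whose x and y axes it shares
- hatch_c (a joint): angle of hatch c: 0 lying shut and flush, growing as its far half (with the blue dot) goes down into the duct and its near half rises; stop at 1.35 rad (almost upright). A caught hatch gives about 0.02 rad and is then rigid; the free one turns under about 1.5 N pressed on its dot and stays where left. Its raised near edge is 65 mm from the pivot: follow its arc up and over (straight across, it can jam)
- hatch_c_dot (a point): centre of the flat blue dot, 22 mm across, on the top face of hatch c, 45 mm beyond the pivot on the far half; moves with the hatch, whose x and y axes it shares
- hatch_d (a joint): angle of hatch d: 0 lying shut and flush, growing as its far half (with the blue dot) goes down into the duct and its near half rises; stop at 1.35 rad (almost upright). A caught hatch gives about 0.02 rad and is then rigid; the free one turns under about 1.5 N pressed on its dot and stays where left. Its raised near edge is 65 mm from the pivot: follow its arc up and over (straight across, it can jam)
- hatch_d_dot (a point): centre of the flat blue dot, 22 mm across, on the top face of hatch d, 45 mm beyond the pivot on the far half; moves with the hatch, whose x and y axes it shares
- stopper: black rubber stopper, 29 mm wide, 26 mm high, standing on the duct's +y end deck; origin at the centre of its underside; a bystander
- plug: red plug, 20 mm wide, 30 mm high, standing on the duct's -y end deck; origin at the centre of its underside; a bystander
- meter: white hand-held meter with black face, 185 x 88 x 36 mm, lying on the bench on the robot's side of the duct, to the right; origin at the centre of its underside; a bystander
- beaker: glass beaker, 66 mm across, 85 mm high, on the robot's side of the duct, to the left; origin at the centre of its underside; a bystander
- wash_bottle: white bottle with blue cap, 60 mm across, 150 mm high, to the right of the duct; origin at the centre of its underside; a bystander

How it is judged:
On the way:
1. one hatch rocks under the fingers: it has tilted by more than 0.1 rad while they press on it (value of joint any of hatch_a, hatch_b, hatch_c, hatch_d above 0.1 rad and contact force between the fingers and duct above 0.3 N), for 0.1 s.
At the end, for the whole second after the job is handed in: Exactly one hatch stands open by more than 1.15 rad (its stop is at 1.35) and is at rest, the other three lie shut (below 0.1 rad), and each bystander is within 20 mm of where it stood (((value of joint hatch_a above 1.15 rad and value of joint each of hatch_b, hatch_c, hatch_d below 0.1 rad) or (value of joint hatch_b above 1.15 rad and value of joint each of hatch_a, hatch_c, hatch_d below 0.1 rad) or (value of joint hatch_c above 1.15 rad and value of joint each of hatch_a, hatch_b, hatch_d below 0.1 rad) or (value of joint hatch_d above 1.15 rad and value of joint each of hatch_a, hatch_b, hatch_c below 0.1 rad)) and velocity of joint hatch_a between -0.1 and 0.1 rad/s and velocity of joint hatch_b between -0.1 and 0.1 rad/s and velocity of joint hatch_c between -0.1 and 0.1 rad/s and velocity of joint hatch_d between -0.1 and 0.1 rad/s and distance of each of stopper, plug, meter, beaker, wash_bottle from where it was at the start of the episode below 0.02 m); the robot touches nothing.
It fails at once if a hatch or the duct is pressed with more than 60 N (contact force between the fingers and duct above 60 N).
It fails at once if a bystander is moved by more than 20 mm, lifted or knocked over (distance of any of stopper, plug, meter, beaker, wash_bottle from where it was at the start of the episode above 0.02 m or angle between any of stopper, plug, meter, beaker, wash_bottle's own z axis and vertical above 0.4 rad).
It also fails if it takes over 48 s, if anything falls off the work surface, if the arm or the gripper's body presses on something with over 40 N, if the wrist force passes 120 N, or if a joint passes its speed limit or range.

## Robot

A 6-joint arm with a two-finger parallel gripper is mounted at the origin on the work surface. World frame = base frame: x ahead of the robot, y to its left, z up, the work surface at z = 0. Lengths are in m, angles in rad, forces in N, time in s.
With the tool pointing down it reaches from about 0.325 to 0.9 m from the base axis. Payload 3.5 kg.
Tool frame: the origin (TCP) lies on the centre line of the jaws, within the pads' length; the fingertips stand 19 mm ahead of it and the grasp point (between the pads) is the TCP (tips_ahead is the distance from the TCP to the fingertips, in m); z points along the fingers, y is the line along which they close (so a half turn about z gives the same grasp; the last joint's range is limited). The gripper opens to 85 mm and grips with 20 to 120 N. Pads are 22 mm wide; open, the fingers measure 114 mm over their backs; the gripper's body (76 mm by 85 mm) begins 54 mm behind the grasp point. The pads swing forward as they close: fully open they stand 13 mm farther back than shut.
Start: joints at [-1.249, 0.276, -0.026, 1.268, 0, 1.467], TCP at [0.258, -0.569, 0.22] pointing down, gripper open.
Joint ranges: [-3.12, 3.12], [-0.85, 1.88], [-1.08, 1.24], [-1.95, 2.15], [-1.57, 1.53], [-3.14, 3.14]. Speed limits (rad/s): [2.57, 2.57, 3.14, 3.14, 3.14, 3.14].

## Interface

Orientations are given as a unit quaternion [w, x, y, z].
In Python, from bench import read_state, read_camera, hand_in, tips_ahead gives the robot as it stands. The module is installed in compiled form; this text tells all that it offers.
- The arm moves only by the tool apply_moves, never from a script. Its arguments are lists of equal length, an entry for each row: "angular": the turn, a rotation vector about the tool's x, y, z in rad, a list of three; "linear": the shift along the tool's x, y, z in m, a list of three; "fingers": the opening, from 0 (shut) to 1 (fully open). In form: {"angular": [[rx, ry, rz], ...], "linear": [[x, y, z], ...], "fingers": [fingers, ...]}. A call has 1 to 10 rows; each row is the pose to reach, as a shift and turn from the pose commanded when the call began, along the tool's axes at that moment; what a row does not reach only later rows make up. A row lasts 1/12 s, in which the tool goes at most 41.7 mm and 7.16 degrees, less where a joint would pass 70% of its speed; a pose out of reach is approached as far as the arm can. A call with a gripper value outside its range is refused whole. The fingers move at their own pace and stop on an object; "squeeze" is the grip in N (left out, the last holds). Time passes only in rows, so rows that repeat a pose let the fingers close. It gives the time, the measured TCP pose, the force, the opening and the grip force at its end, in the units of the state.
- read_state(): the state, without advancing time (a new reading comes with each control period).
- read_camera(name): name is "scene" or "top" or "wrist"; returns a dict with "color" (420x560x3 uint8, blue, green, red), "intrinsics" (3x3 intrinsics, pixels), "xyz" and "rotation" of the camera in the world; the wrist camera has in their place "tool_from_camera" (4x4, takes a point from camera to tool coordinates, whose origin is the TCP and whose axes are the flange's). Camera axes: x right, y up, looking along -z (the intrinsics and any distortion apply to the point x, -y, -z); pixel columns grow to the right and rows downward; lengths in m; the calibration is good to about 2 mm. A picture is of the moment at which its call begins: read the wrist's pose just before it. There is no depth.
- hand_in(): hands the job in; it is judged then, once.
The state is a dict: "t": time; "joint_positions": joint angles; "qvel": joint speeds; "effort": joint torques, N m; "ee_pos": TCP position; "orientation": TCP orientation; "wrist_force": force on the tool from outside, world axes, zero at the start; "torque": the same for the moment, N m; "grip_width": finger opening in m; "grip_force": force on a finger pad.
Only numpy, scipy, OpenCV 4.12 (cv2) and the standard library are available. Lean on these libraries where they do the work, as an engineer would, in place of code of your own. Each camera call takes 0.05 s, during which the arm holds its last target. There are 200 camera calls.

## Working session

There is one attempt and no reset: what is moved stays moved. The work goes in short steps, Python scripts to look and compute and a tool call to move; the robot and the scene stay as the last step left them, time stands still between calls to the robot, and variables do not carry over. Pictures are saved under pics/ and viewed, at most 10 in all, crops included, and the job is handed in when it is done.

Besides the shell and the picture viewer there is one more tool, called after "Call:" as name(argument=value, ...) on one line, values as JSON. apply_moves: Moves the arm, as the interface text tells. Its arguments: {"type":"object","properties":{"angular":{"type":"array","items":{"type":"array","items":{"type":"number"}}},"linear":{"type":"array","items":{"type":"array","items":{"type":"number"}}},"fingers":{"type":"array","items":{"type":"number"}},"squeeze":{"type":"number"}},"required":["angular","linear","fingers"]}

```bash
mkdir -p pics; python3 - <<'E'
from bench import *
import cv2,numpy as np
s=read_state();print(s['t'],s['ee_pos'],s['orientation'],s['wrist_force'],s['grip_width'],tips_ahead)
for n in('top','scene'):
    c=read_camera(n);cv2.imwrite(f'pics/{n}0.png',c['color']);print(n,c['intrinsics'],c['xyz'],c['rotation'],[k for k in c])
    np.savez(f'{n}0.npz',**{k:np.array(c[k]) for k in('color','intrinsics','xyz','rotation')})
E
```

```text
0.0 [ 0.25729591 -0.56869076  0.21901777] [-1.12899520e-03  9.77529570e-01  2.10795283e-01 -1.20086608e-04] [0.3796845 0.2329737 0.2426853] 0.08543635292410366 0.019
top [[455.83005309   0.         275.35449524]
 [  0.         455.83005309 213.86790697]
 [  0.           0.           1.        ]] [ 0.30213382 -0.03388398  1.37823214] [-0.70308551 -0.04242137  0.05271534  0.70787872] ['color', 'intrinsics', 'xyz', 'rotation']
scene [[434.62085367   0.         271.07661164]
 [  0.         434.62085367 213.3595467 ]
 [  0.           0.           1.        ]] [0.83260806 0.51079241 0.94580008] [0.26065274 0.08725767 0.30691476 0.91118032] ['color', 'intrinsics', 'xyz', 'rotation']
```

View pics/top0.png

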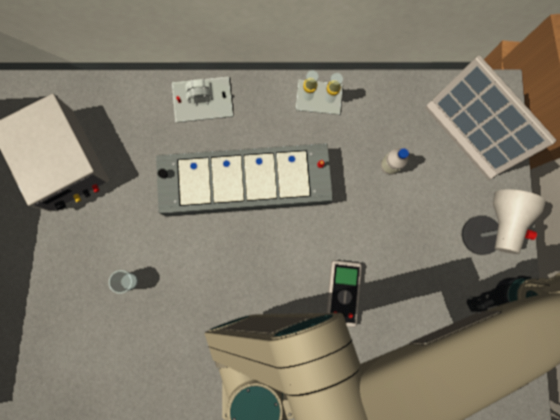

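View pics/scene0.png

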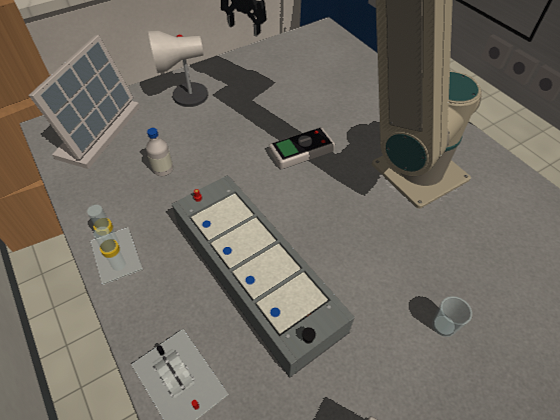

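The top view shows the duct at about columns 158–331, rows 145–213. Its blue dots are near (194,166), (227,163), (259,160) and (292,158), with the meter, beaker and bottle off to the sides. The scene view shows the same four dots at about (275,312), (250,280), (227,251) and (206,224). Next I cast rays from both views onto the top plane.

```bash
cat > h.py <<'E'
import numpy as np,cv2
from scipy.spatial.transform import Rotation as R
def dots(im,lo=(100,120,50),hi=(125,255,255)):
    m=cv2.inRange(cv2.cvtColor(im,cv2.COLOR_BGR2HSV),np.array(lo),np.array(hi))
    n,_,st,ce=cv2.connectedComponentsWithStats(m)
    return [(ce[i],st[i,4]) for i in range(1,n) if st[i,4]>12]
def ray(uv,K,p,Rm,z):
    d=Rm@(np.array([1,-1,-1])*(np.linalg.inv(K)@[*uv,1])); return p+d*(z-p[2])/d[2]
def rot(q): return R.from_quat([q[1],q[2],q[3],q[0]])
E
python3 - <<'E'
from h import *
np.set_printoptions(precision=4,suppress=True)
for n in('top','scene'):
    f=np.load(n+'0.npz');r=f['rotation'];Rm=rot(r).as_matrix()
    P=[]
    for uv,a in dots(f['color']):
        p=ray(uv,f['intrinsics'],f['xyz'],Rm,.085)
        print(n,uv,a,p)
        if .35<p[0]<.7 and abs(p[1])<.3 and a<120:P.append(p)
    P=np.array(sorted(P,key=lambda p:-p[1]));print(np.linalg.norm(np.diff(P,axis=0),axis=1))
    d=P[-1]-P[0];print('yaw',np.arctan2(d[0],-d[1]))
E
```

```text
top [403.026  153.1818] 77 [ 0.6544 -0.4286  0.085 ]
top [291.28 158.4 ] 25 [ 0.64   -0.1011  0.085 ]
top [258.9091 160.9091] 22 [ 0.6329 -0.0068  0.085 ]
top [225.9091 163.0909] 22 [0.6268 0.0889 0.085 ]
top [193.0833 165.5   ] 24 [0.6201 0.1839 0.085 ]
[0.0952 0.096  0.0945]
yaw 0.06989737513961027
scene [152.2273 132.5682] 88 [ 0.6246 -0.4763  0.085 ]
scene [206.0976 223.4878] 41 [ 0.639  -0.1023  0.085 ]
scene [226.7843 250.1373] 51 [ 0.6327 -0.0078  0.085 ]
scene [249.7759 279.5   ] 58 [0.626  0.0875 0.085 ]
scene [274.8382 311.75  ] 68 [0.6196 0.1822 0.085 ]
[0.095  0.0954 0.0947]
yaw 0.06803454217266365
```

Both views agree to about 1.5 mm, the spacing matches the stated 95 mm, and the duct yaw is about 0.069 rad. I'll move above dot d with the fingers shut.

```bash
cat >> h.py <<'E'
PSI=.069; EX=np.array([np.cos(PSI),np.sin(PSI),0]); EY=np.array([-np.sin(PSI),np.cos(PSI),0]); EZ=np.array([0,0,1.])
DOT=dict(a=(.6199,.1831),b=(.6264,.0882),c=(.6328,-.0073),d=(.6395,-.1017))
def rel(s,p):
    """shift and turn (tool axes) to TCP position p, pointing down, tool x along duct x"""
    Rc=rot(s['orientation']); Rt=R.from_matrix(np.column_stack([EX,-EY,-EZ]))
    return Rc.inv().apply(np.array(p)-s['ee_pos']).round(4),(Rc.inv()*Rt).as_rotvec().round(4)
def duct(s,k):
    """TCP in duct axes from pivot k, z above bench"""
    d=np.array(s['ee_pos'])-[*DOT[k],0]+.045*EX; return (d@EX).round(4),(d@EY).round(4),d[2].round(4)
E
python3 -c "
from h import *;from bench import *
print(rel(read_state(),[*DOT['d'],.18]))"
```

```text
(array([ 0.5407, -0.268 ,  0.0398]), array([-2.000e-03,  1.000e-04,  3.558e-01]))
```

Call:
apply_moves(angular=[[0,0,0.12],[0,0,0.24],[-0.002,0,0.356],[-0.002,0,0.356],[-0.002,0,0.356],[-0.002,0,0.356],[-0.002,0,0.356],[-0.002,0,0.356],[-0.002,0,0.356],[-0.002,0,0.356]], linear=[[0.036,-0.018,0],[0.072,-0.036,0],[0.108,-0.054,0],[0.144,-0.071,0],[0.18,-0.089,0],[0.216,-0.107,0],[0.252,-0.125,0],[0.288,-0.143,0],[0.324,-0.161,0],[0.36,-0.178,0]], fingers=[0,0,0,0,0,0,0,0,0,0])

```text
t: 0.93
ee_pos: [0.5127, -0.2568, 0.2198]
orientation: [0.001, 0.999, 0.034, -0.0]
wrist_force: [0.7, -1.4, 0.8]
grip_width: -0.0001
grip_force: 0.0
```

```bash
python3 -c "
from h import *;from bench import *
s=read_state();print(s['t'],s['ee_pos'],s['grip_width'],rel(s,[*DOT['d'],.13]))"
```

```text
0.9333 [ 0.51273787 -0.25681552  0.21982382] -0.0001393044790341317 (array([ 0.1372, -0.1462,  0.0896]), array([ 0.0014,  0.0003, -0.0002]))
```

Call:
apply_moves(angular=[[0,0,0],[0,0,0],[0,0,0],[0,0,0],[0,0,0],[0,0,0],[0,0,0],[0,0,0]], linear=[[0.03,-0.032,0],[0.06,-0.064,0],[0.09,-0.096,0],[0.12,-0.128,0.02],[0.137,-0.146,0.045],[0.137,-0.146,0.07],[0.137,-0.146,0.07],[0.137,-0.146,0.07]], fingers=[0,0,0,0,0,0,0,0])

```text
t: 1.6
ee_pos: [0.6366, -0.1031, 0.1475]
orientation: [0.0, 0.999, 0.035, -0.003]
wrist_force: [0.2, 0.6, -0.3]
grip_width: 0.0
grip_force: 0.0
```

```bash
python3 -c "
from h import *;from bench import *
s=read_state();print(s['t'],s['ee_pos'],s['wrist_force'],rel(s,[*DOT['d'],.11]))
for n in ('wrist','scene'):
  c=read_camera(n);cv2.imwrite(f'pics/{n}1.png',c['color'])
"
```

```text
1.6 [ 0.63658669 -0.10306476  0.14746107] [ 0.20172717  0.6360812  -0.28420512] (array([ 0.0032, -0.0012,  0.0374]), array([0.0003, 0.0059, 0.0007]))
```

View pics/wrist1.png

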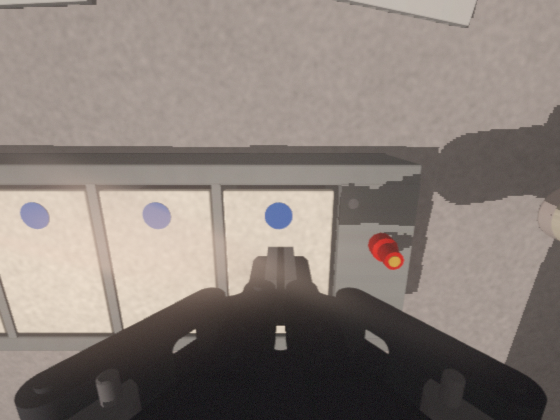

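The wrist view shows the shut fingertips at about (280,250), aligned with dot d at (279,215); the rest of the offset is height parallax. I'll descend gently.

Call:
apply_moves(angular=[[0,0,0],[0,0,0],[0,0,0],[0,0,0]], linear=[[0.002,-0.001,0.01],[0.002,-0.001,0.02],[0.002,-0.001,0.028],[0.002,-0.001,0.028]], fingers=[0,0,0,0])

```text
t: 2.03
ee_pos: [0.639, -0.1031, 0.1198]
orientation: [0.0, 0.999, 0.034, -0.002]
wrist_force: [-0.6, 0.3, 0.0]
grip_width: -0.0005
grip_force: 0.0
```

Call:
apply_moves(angular=[[0,0,0],[0,0,0],[0,0,0]], linear=[[0,0,0.003],[0,0,0.006],[0,0,0.006]], fingers=[0,0,0])

```text
t: 2.28
ee_pos: [0.6405, -0.1029, 0.1154]
orientation: [0.001, 0.999, 0.034, -0.0]
wrist_force: [-0.9, -0.6, -0.3]
grip_width: 0.0001
grip_force: 0.0
```

Call:
apply_moves(angular=[[0,0,0],[0,0,0],[0,0,0]], linear=[[0,0,0.003],[0,0,0.006],[0,0,0.006]], fingers=[0,0,0])

```text
t: 2.53
ee_pos: [0.6405, -0.1028, 0.1094]
orientation: [0.001, 0.999, 0.034, -0.0]
wrist_force: [0.2, -0.1, 0.0]
grip_width: -0.0002
grip_force: 0.0
```

Call:
apply_moves(angular=[[0,0,0],[0,0,0],[0,0,0]], linear=[[0,0,0.001],[0,0,0.003],[0,0,0.003]], fingers=[0,0,0])

```text
t: 2.78
ee_pos: [0.6407, -0.1028, 0.1066]
orientation: [0.001, 0.999, 0.034, -0.0]
wrist_force: [-0.6, 0.5, 1.0]
grip_width: -0.0002
grip_force: 0.0
```

Call:
apply_moves(angular=[[0,0,0],[0,0,0],[0,0,0]], linear=[[0,0,0.001],[0,0,0.002],[0,0,0.002]], fingers=[0,0,0])

```text
t: 3.03
ee_pos: [0.6407, -0.1029, 0.1048]
orientation: [0.001, 0.999, 0.034, 0.0]
wrist_force: [-0.1, 0.2, 0.4]
grip_width: 0.0001
grip_force: 0.0
```

Call:
apply_moves(angular=[[0,0,0],[0,0,0],[0,0,0]], linear=[[0,0,0.001],[0,0,0.002],[0,0,0.002]], fingers=[0,0,0])

```text
t: 3.28
ee_pos: [0.6407, -0.1029, 0.1027]
orientation: [0.001, 0.999, 0.034, 0.0]
wrist_force: [-0.5, 0.1, -0.1]
grip_width: -0.0001
grip_force: 0.0
```

Call:
apply_moves(angular=[[0,0,0],[0,0,0]], linear=[[0,0,0.001],[0,0,0.0015]], fingers=[0,0])

```text
t: 3.45
ee_pos: [0.6408, -0.1029, 0.1014]
orientation: [0.001, 0.999, 0.034, 0.0]
wrist_force: [0.2, 0.6, 0.7]
grip_width: 0.0003
grip_force: 0.0
```

Call:
apply_moves(angular=[[0,0,0],[0,0,0]], linear=[[0,0,0.001],[0,0,0.0015]], fingers=[0,0])

```text
t: 3.62
ee_pos: [0.6408, -0.1029, 0.0999]
orientation: [0.001, 0.999, 0.034, 0.0]
wrist_force: [-0.0, -1.0, -0.6]
grip_width: -0.0002
grip_force: 0.0
```

Call:
apply_moves(angular=[[0,0,0],[0,0,0],[0,0,0]], linear=[[0,0,0.001],[0,0,0.002],[0,0,0.002]], fingers=[0,0,0])

```text
t: 3.87
ee_pos: [0.6406, -0.1029, 0.0977]
orientation: [0.001, 0.999, 0.034, -0.0]
wrist_force: [-0.8, -0.3, -0.1]
grip_width: 0.0001
grip_force: 0.0
```

```bash
python3 -c "
from h import *;from bench import *
s=read_state();print(s['t'],s['ee_pos'],s['wrist_force'],s['torque'],s['effort'],duct(s,'d'))
c=read_camera('scene');I=c['color'];I1=cv2.resize(I[160:360,150:370],None,fx=2.5,fy=2.5,interpolation=2);cv2.imwrite('pics/s2.png',I1)
"
```

```text
3.8667 [ 0.64063494 -0.10287219  0.09767352] [-0.77315051 -0.32727404 -0.12363192] [-0.02133258  0.03520986 -0.00335393] [-6.48106172e-03 -4.86290538e+01  2.72051650e+01 -4.71036416e-02
 -4.65152625e-03 -1.90245413e-05] (np.float64(0.0461), np.float64(-0.0012), np.float64(0.0977))
```

View pics/s2.png

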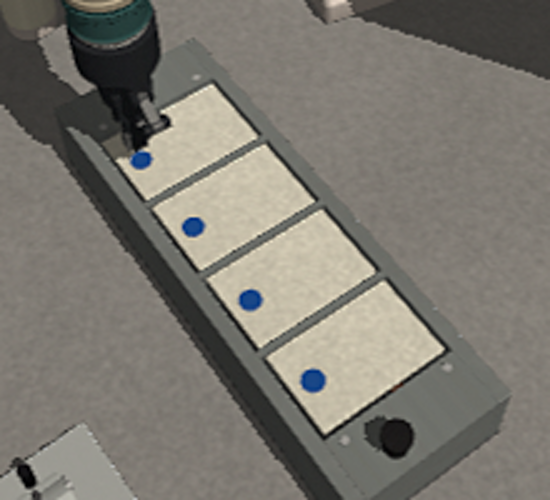

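The crop shows the fingertips (about 140,147) still a little above dot d (141,160) and all hatches flat. I'll go lower in small steps.

Call:
apply_moves(angular=[[0,0,0],[0,0,0],[0,0,0]], linear=[[0,0,0.001],[0,0,0.002],[0,0,0.002]], fingers=[0,0,0])

```text
t: 4.17
ee_pos: [0.6407, -0.1029, 0.0957]
orientation: [0.001, 0.999, 0.034, 0.0]
wrist_force: [0.3, 0.1, -0.6]
grip_width: 0.0005
grip_force: 0.0
```

Call:
apply_moves(angular=[[0,0,0],[0,0,0],[0,0,0]], linear=[[0,0,0.001],[0,0,0.002],[0,0,0.002]], fingers=[0,0,0])

```text
t: 4.42
ee_pos: [0.6407, -0.1029, 0.0937]
orientation: [0.001, 0.999, 0.034, 0.0]
wrist_force: [-0.6, -0.4, 0.4]
grip_width: 0.0
grip_force: 0.0
```

Call:
apply_moves(angular=[[0,0,0],[0,0,0],[0,0,0]], linear=[[0,0,0.001],[0,0,0.0015],[0,0,0.0015]], fingers=[0,0,0])

```text
t: 4.67
ee_pos: [0.6407, -0.1029, 0.0923]
orientation: [0.001, 0.999, 0.034, 0.0]
wrist_force: [-0.4, -0.3, -0.3]
grip_width: -0.0
grip_force: 0.0
```

```bash
python3 -c "
from h import *;from bench import *
c=read_camera('scene');I=c['color'];print([d for d in dots(I)])
w=read_camera('wrist')['color'];cv2.imwrite('pics/mix.png',np.hstack([cv2.resize(I[180:260,170:270],(400,320),interpolation=2),cv2.resize(w[140:350,170:380],(400,320))]))
"
```

```text
[(array([410.97913323,  52.97003745]), np.int32(1869)), (array([152.19767442, 132.48837209]), np.int32(86)), (array([206.26315789, 223.65789474]), np.int32(38)), (array([226.78, 250.06]), np.int32(50)), (array([249.77586207, 279.5       ]), np.int32(58)), (array([274.83823529, 311.75      ]), np.int32(68))]
```

View pics/mix.png

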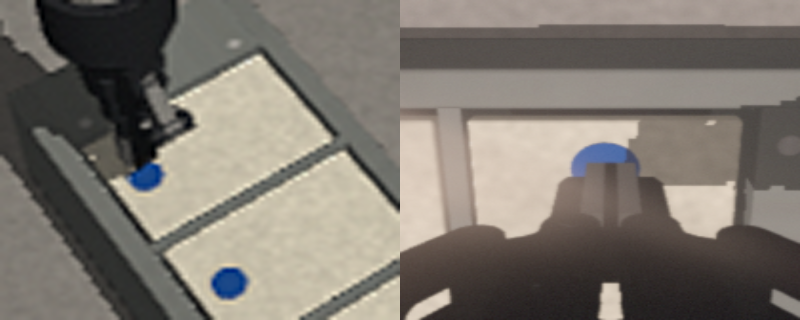

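The dot hasn't moved, and the tips now just overlap it, so there's no contact yet. I'll keep descending.

Call:
apply_moves(angular=[[0,0,0],[0,0,0],[0,0,0]], linear=[[0,0,0.001],[0,0,0.002],[0,0,0.002]], fingers=[0,0,0])

```text
t: 5.02
ee_pos: [0.6406, -0.1029, 0.0902]
orientation: [0.001, 0.999, 0.034, 0.0]
wrist_force: [0.1, -0.6, 0.3]
grip_width: -0.0002
grip_force: 0.0
```

Call:
apply_moves(angular=[[0,0,0],[0,0,0],[0,0,0]], linear=[[0,0,0.001],[0,0,0.0015],[0,0,0.0015]], fingers=[0,0,0])

```text
t: 5.27
ee_pos: [0.6407, -0.1029, 0.0888]
orientation: [0.001, 0.999, 0.034, 0.0]
wrist_force: [-0.0, 0.5, -0.7]
grip_width: 0.0002
grip_force: 0.0
```

Call:
apply_moves(angular=[[0,0,0],[0,0,0],[0,0,0]], linear=[[0,0,0.001],[0,0,0.0015],[0,0,0.0015]], fingers=[0,0,0])

```text
t: 5.52
ee_pos: [0.6407, -0.1029, 0.0873]
orientation: [0.001, 0.999, 0.034, 0.0]
wrist_force: [0.2, -0.4, -1.1]
grip_width: 0.0
grip_force: 0.0
```

Call:
apply_moves(angular=[[0,0,0],[0,0,0],[0,0,0]], linear=[[0,0,0.001],[0,0,0.0015],[0,0,0.0015]], fingers=[0,0,0])

```text
t: 5.77
ee_pos: [0.6407, -0.1029, 0.0858]
orientation: [0.001, 0.999, 0.034, 0.0]
wrist_force: [0.3, -0.3, -0.0]
grip_width: -0.0001
grip_force: 0.0
```

```bash
python3 -c "
from h import *;from bench import *
c=read_camera('scene');I=c['color'];print([d for d in dots(I)])
s=read_state();print(s['torque'],s['wrist_force'])
J=np.load('scene0.npz')['color']
w=read_camera('wrist')['color'];cv2.imwrite('pics/mix2.png',np.hstack([cv2.resize(I[180:260,170:270],(400,320),interpolation=2),cv2.resize(w[140:350,170:380],(400,320))]))
"
```

```text
[(array([410.86527107,  52.95866881]), np.int32(1863)), (array([152.22352941, 132.47058824]), np.int32(85)), (array([206.32258065, 224.12903226]), np.int32(31)), (array([226.78431373, 250.1372549 ]), np.int32(51)), (array([249.77586207, 279.5       ]), np.int32(58)), (array([274.83823529, 311.75      ]), np.int32(68))]
[-0.00491412  0.02818228 -0.03011245] [-0.09431716 -0.22889857 -0.46720486]
```

View pics/mix2.png

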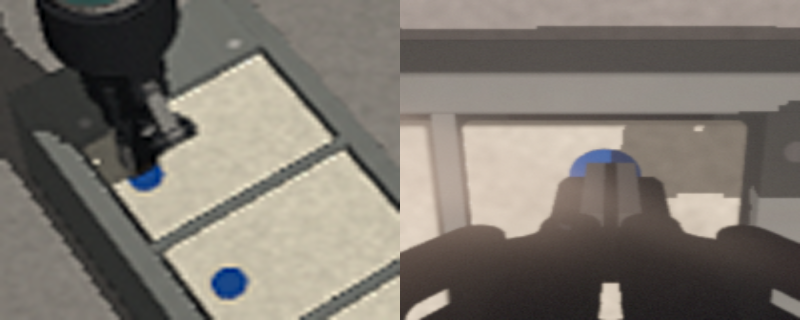

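Still no contact force, and the dot hasn't dropped. I'll continue, and use the wrist calibration to see where the tips really are.

```bash
python3 -c "
from h import *;from bench import *
s=read_state();c=read_camera('wrist');T=np.array(c['tool_from_camera']);K=np.array(c['intrinsics']);np.set_printoptions(precision=1,suppress=True)
def pj(p):
    q=np.linalg.inv(T)@[*p,1];q=K@[q[0],-q[1],-q[2]];return q[:2]/q[2]
for x in(-.011,0,.011):
  for z in(-.02,0,.01,.019,.032):print(x,z,pj([x,0,z]))
Rc=rot(s['orientation'])
for k in 'cd':
  print(k,pj(Rc.inv().apply(np.array([*DOT[k],.085])-s['ee_pos'])))
print([d for d in dots(c['color'])])
"
```

```text
-0.011 -0.02 [278.9 292.1]
-0.011 0 [279.  273.1]
-0.011 0.01 [279.1 265.2]
-0.011 0.019 [279.1 258.7]
-0.011 0.032 [279.2 250.3]
0 -0.02 [278.8 273. ]
0 0 [279.  255.9]
0 0.01 [279.  248.7]
0 0.019 [279.1 242.9]
0 0.032 [279.2 235.4]
0.011 -0.02 [278.8 253.1]
0.011 0 [279. 238.]
0.011 0.01 [279.  231.7]
0.011 0.019 [279.1 226.6]
0.011 0.032 [279.1 220. ]
c [112.4 257.6]
d [276.6 257.1]
[(array([274.4, 242.1]), np.int32(80))]
```

Call:
apply_moves(angular=[[0,0,0],[0,0,0],[0,0,0]], linear=[[0,0,0.001],[0,0,0.0015],[0,0,0.0015]], fingers=[0,0,0])

```text
t: 6.17
ee_pos: [0.6407, -0.1029, 0.0843]
orientation: [0.001, 0.999, 0.034, 0.0]
wrist_force: [0.6, 0.5, -0.1]
grip_width: 0.0002
grip_force: 0.0
```

The dot projects where a flat hatch puts it, so I'm still above it. Continuing.

Call:
apply_moves(angular=[[0,0,0],[0,0,0],[0,0,0]], linear=[[0,0,0.001],[0,0,0.0015],[0,0,0.0015]], fingers=[0,0,0])

```text
t: 6.42
ee_pos: [0.6407, -0.1029, 0.0828]
orientation: [0.001, 0.999, 0.034, 0.0]
wrist_force: [-0.5, -0.5, 0.5]
grip_width: -0.0002
grip_force: 0.0
```

Call:
apply_moves(angular=[[0,0,0],[0,0,0],[0,0,0]], linear=[[0,0,0.001],[0,0,0.0015],[0,0,0.0015]], fingers=[0,0,0])

```text
t: 6.67
ee_pos: [0.6407, -0.1029, 0.0812]
orientation: [0.001, 0.999, 0.034, 0.0]
wrist_force: [0.9, -0.2, -0.4]
grip_width: -0.0002
grip_force: 0.0
```

Call:
apply_moves(angular=[[0,0,0],[0,0,0],[0,0,0]], linear=[[0,0,0.001],[0,0,0.0015],[0,0,0.0015]], fingers=[0,0,0])

```text
t: 6.92
ee_pos: [0.6407, -0.1029, 0.0798]
orientation: [0.001, 0.999, 0.034, 0.0]
wrist_force: [0.1, 0.5, -0.5]
grip_width: 0.0003
grip_force: 0.0
```

```bash
python3 -c "
from h import *;from bench import *
s=read_state();print(s['ee_pos'],s['wrist_force'],s['torque'])
I=read_camera('scene')['color'];t=read_camera('top')['color'];print([d for d in dots(I)])
J=np.load('scene0.npz')['color'];sl=np.s_[180:260,170:270]
w=read_camera('wrist')['color']
cv2.imwrite('pics/mix3.png',np.hstack([cv2.resize(J[sl],(400,320),interpolation=2),cv2.resize(I[sl],(400,320),interpolation=2)]))
"
```

```text
[ 0.64073831 -0.10291628  0.07980778] [ 0.06943164  0.51847554 -0.46963398] [ 0.04125163 -0.01730376 -0.06900139]
[(array([410.68972973,  52.93513514]), np.int32(1850)), (array([152.20930233, 132.46511628]), np.int32(86)), (array([207.17647059, 224.70588235]), np.int32(17)), (array([226.78, 250.06]), np.int32(50)), (array([249.77586207, 279.5       ]), np.int32(58)), (array([274.83823529, 311.75      ]), np.int32(68))]
```

View pics/mix3.png

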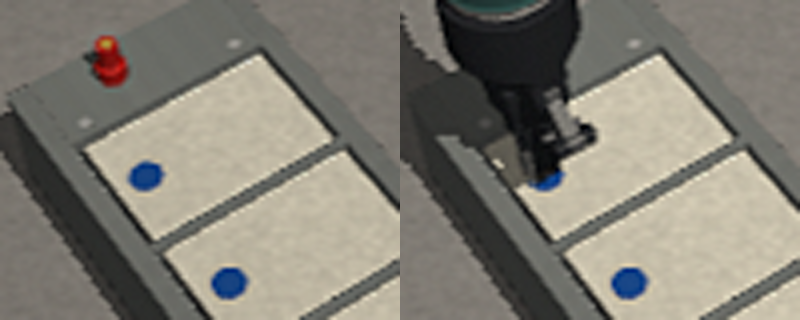

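Before/after crops: hatch d hasn't changed, and the shut fingertips are only just reaching its dot. They sit further back than I assumed. Continuing in small steps.

Call:
apply_moves(angular=[[0,0,0],[0,0,0],[0,0,0]], linear=[[0,0,0.001],[0,0,0.0015],[0,0,0.0015]], fingers=[0,0,0])

```text
t: 7.32
ee_pos: [0.6407, -0.1029, 0.0783]
orientation: [0.001, 0.999, 0.034, 0.0]
wrist_force: [0.4, 0.3, 0.6]
grip_width: -0.0001
grip_force: 0.0
```

Call:
apply_moves(angular=[[0,0,0],[0,0,0],[0,0,0]], linear=[[0,0,0.001],[0,0,0.0015],[0,0,0.0015]], fingers=[0,0,0])

```text
t: 7.57
ee_pos: [0.6407, -0.103, 0.0768]
orientation: [0.001, 0.999, 0.034, 0.0]
wrist_force: [0.4, 0.3, -0.2]
grip_width: -0.0
grip_force: 0.0
```

Call:
apply_moves(angular=[[0,0,0],[0,0,0],[0,0,0]], linear=[[0,0,0.001],[0,0,0.0015],[0,0,0.0015]], fingers=[0,0,0])

```text
t: 7.82
ee_pos: [0.6407, -0.103, 0.0753]
orientation: [0.001, 0.999, 0.034, 0.0]
wrist_force: [-0.4, 0.2, -0.9]
grip_width: -0.0003
grip_force: 0.0
```

```bash
python3 -c "
from h import *;from bench import *
c=read_camera('scene');I=c['color'].astype(int)
J=np.load('scene0.npz')['color'].astype(int)
print([(d[0].round(1),d[1]) for d in dots(c['color'])][1:3])
for col in (236,245): print(col,J[186:212,col,1].tolist(),I[186:212,col,1].tolist(),sep='\n')
# lowest finger point: dark pixels near dot
g=I.max(2);print('finger col 200-212 dark rows',{k:np.where(g[205:235,k]<60)[0].max(initial=-1)+205 for k in range(198,218,2)})
Rm=rot(c['rotation']).as_matrix();K=np.array(c['intrinsics'])
def pj(p):
    q=Rm.T@(np.array(p)-c['xyz']);q=K@[q[0],-q[1],-q[2]];return (q[:2]/q[2]).round(1)
e=read_state()['ee_pos']
for z in (.085,.095,.105):print(z,[pj([*(e[:2]+a*EX[:2]+b*EY[:2]),z]) for a in(-.011,.011) for b in(0,.014)])
"
```

```text
[(array([152.2, 132.5]), np.int32(86)), (array([226.8, 250.1]), np.int32(50))]
236
[105, 103, 105, 106, 108, 105, 77, 39, 63, 164, 184, 188, 188, 184, 185, 184, 184, 187, 187, 178, 180, 182, 180, 179, 185, 188]
[111, 108, 110, 112, 113, 111, 80, 40, 66, 173, 193, 199, 197, 194, 194, 193, 193, 197, 196, 188, 189, 191, 190, 188, 194, 198]
245
[117, 119, 118, 117, 116, 115, 117, 120, 114, 104, 107, 106, 106, 107, 110, 111, 93, 52, 38, 122, 167, 192, 187, 182, 179, 180]
[123, 124, 125, 124, 123, 121, 123, 127, 121, 110, 113, 113, 112, 113, 116, 117, 97, 53, 42, 128, 175, 202, 196, 192, 188, 190]
finger col 200-212 dark rows {198: np.int64(229), 200: np.int64(231), 202: np.int64(234), 204: np.int64(224), 206: np.int64(225), 208: np.int64(224), 210: np.int64(220), 212: np.int64(219), 214: np.int64(204), 216: np.int64(214)}
0.085 [array([209.2, 221.5]), array([212.2, 225.2]), array([201.4, 225.8]), array([204.3, 229.6])]
0.095 [array([208.7, 219. ]), array([211.7, 222.8]), array([200.9, 223.3]), array([203.8, 227.2])]
0.105 [array([208.2, 216.6]), array([211.2, 220.4]), array([200.3, 220.9]), array([203.3, 224.7])]
```

Call:
apply_moves(angular=[[0,0,0],[0,0,0],[0,0,0]], linear=[[0,0,0.001],[0,0,0.0015],[0,0,0.0015]], fingers=[0,0,0])

```text
t: 8.12
ee_pos: [0.6409, -0.103, 0.074]
orientation: [0.001, 0.999, 0.034, 0.0]
wrist_force: [-0.6, -0.4, 0.1]
grip_width: 0.0002
grip_force: 0.0
```

Call:
apply_moves(angular=[[0,0,0],[0,0,0],[0,0,0]], linear=[[0,0,0.001],[0,0,0.0015],[0,0,0.0015]], fingers=[0,0,0])

```text
t: 8.37
ee_pos: [0.641, -0.103, 0.0726]
orientation: [0.001, 0.999, 0.034, 0.0]
wrist_force: [-0.3, -0.3, 1.8]
grip_width: -0.0002
grip_force: 0.5
```

Call:
apply_moves(angular=[[0,0,0],[0,0,0],[0,0,0]], linear=[[0,0,0.001],[0,0,0.0015],[0,0,0.0015]], fingers=[0,0,0])

```text
t: 8.62
ee_pos: [0.6411, -0.103, 0.071]
orientation: [0.001, 0.999, 0.034, 0.0]
wrist_force: [-0.4, -0.1, 1.8]
grip_width: 0.0
grip_force: 0.6
```

Call:
apply_moves(angular=[[0,0,0],[0,0,0],[0,0,0]], linear=[[0,0,0.001],[0,0,0.0015],[0,0,0.0015]], fingers=[0,0,0])

```text
t: 8.87
ee_pos: [0.6411, -0.103, 0.0694]
orientation: [0.001, 0.999, 0.034, 0.0]
wrist_force: [0.1, -0.1, 1.1]
grip_width: 0.0002
grip_force: 0.6
```

Call:
apply_moves(angular=[[0,0,0],[0,0,0],[0,0,0]], linear=[[0,0,0.001],[0,0,0.0015],[0,0,0.0015]], fingers=[0,0,0])

```text
t: 9.12
ee_pos: [0.641, -0.103, 0.0679]
orientation: [0.001, 0.999, 0.034, 0.0]
wrist_force: [0.5, -0.3, 1.1]
grip_width: -0.0
grip_force: 0.5
```

```bash
python3 -c "
from h import *;from bench import *
print(read_state()['wrist_force'])
c=read_camera('scene');I=c['color'].astype(int)
for col in (236,245): print(col,I[186:212,col,1].tolist(),sep='\n')
"
```

```text
[ 0.4673327  -0.28464798  1.1038119 ]
236
[110, 108, 110, 110, 111, 104, 73, 101, 177, 198, 195, 194, 195, 193, 194, 197, 197, 190, 186, 190, 192, 187, 185, 192, 193, 196]
245
[123, 124, 125, 123, 123, 121, 123, 127, 121, 109, 113, 111, 112, 113, 114, 112, 90, 99, 173, 202, 196, 193, 188, 187, 185, 182]
```

Hatch d is the free one: its near edge rises about 1.5 px while the force stays near 1.5 N. Contact began at TCP z ≈ 0.073. I'll press it further down.

Call:
apply_moves(angular=[[0,0,0],[0,0,0],[0,0,0],[0,0,0]], linear=[[0,0,0.0015],[0,0,0.003],[0,0,0.0045],[0,0,0.006]], fingers=[0,0,0,0])

```text
t: 9.5
ee_pos: [0.6404, -0.103, 0.0617]
orientation: [0.001, 0.999, 0.034, -0.0]
wrist_force: [-0.9, -0.1, 1.1]
grip_width: -0.0
grip_force: 0.8
```

Call:
apply_moves(angular=[[0,0,0],[0,0,0],[0,0,0],[0,0,0]], linear=[[0,0,0.0015],[0,0,0.003],[0,0,0.0045],[0,0,0.006]], fingers=[0,0,0,0])

```text
t: 9.83
ee_pos: [0.6408, -0.103, 0.0558]
orientation: [0.001, 0.999, 0.034, 0.0]
wrist_force: [-0.8, 0.8, 2.0]
grip_width: -0.0003
grip_force: 0.8
```

Call:
apply_moves(angular=[[0,0,0],[0,0,0],[0,0,0],[0,0,0]], linear=[[0,0,0.0015],[0,0,0.003],[0,0,0.0045],[0,0,0.006]], fingers=[0,0,0,0])

```text
t: 10.17
ee_pos: [0.641, -0.103, 0.0499]
orientation: [0.001, 0.999, 0.034, 0.0]
wrist_force: [0.1, 0.2, 1.9]
grip_width: -0.0005
grip_force: 0.7
```

```bash
python3 -c "
from h import *;from bench import *
I=read_camera('scene')['color'];w=read_camera('wrist')['color']
cv2.imwrite('pics/mix4.png',np.hstack([cv2.resize(I[140:260,150:270],(400,400),interpolation=2),cv2.resize(w,(400,300))[:,:].copy() if 0 else cv2.copyMakeBorder(cv2.resize(w,(400,300)),0,100,0,0,0)]))
print(duct(read_state(),'d'))
"
```

```text
(np.float64(0.0463), np.float64(-0.0014), np.float64(0.0496))
```

View pics/mix4.png

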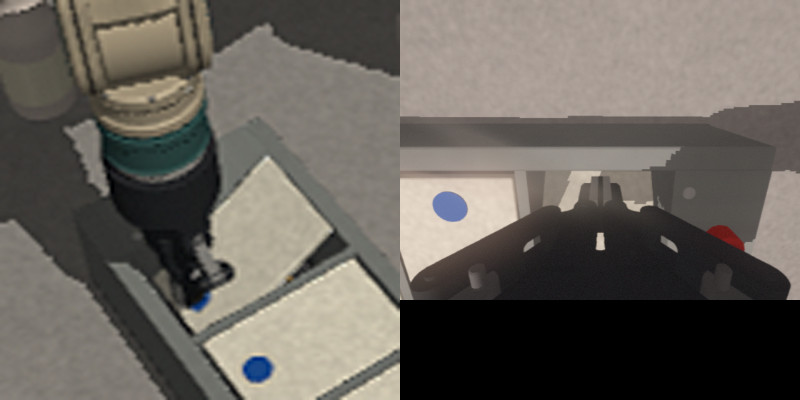

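Hatch d is clearly tilted, about 0.5 rad, with its near half raised beside the gripper and the far half under the tips. I'll press a little more, then back out upward.

Call:
apply_moves(angular=[[0,0,0],[0,0,0],[0,0,0],[0,0,0]], linear=[[0,0,0.0015],[0,0,0.003],[0,0,0.0045],[0,0,0.006]], fingers=[0,0,0,0])

```text
t: 10.6
ee_pos: [0.641, -0.103, 0.0439]
orientation: [0.001, 0.999, 0.034, 0.0]
wrist_force: [-1.3, 0.1, 1.7]
grip_width: -0.0002
grip_force: 0.7
```

Call:
apply_moves(angular=[[0,0,0],[0,0,0],[0,0,0],[0,0,0],[0,0,0],[0,0,0],[0,0,0],[0,0,0]], linear=[[0,0,-0.01],[0,0,-0.03],[0,0,-0.055],[0,0,-0.08],[0,0,-0.105],[0,0,-0.13],[0,0,-0.13],[0,0,-0.13]], fingers=[0,0,0,0,0,0,0,0])

```text
t: 11.27
ee_pos: [0.6423, -0.1031, 0.1767]
orientation: [0.002, 0.999, 0.034, 0.002]
wrist_force: [0.4, -0.3, -0.4]
grip_width: -0.0001
grip_force: 0.0
```

```bash
python3 -c "
from h import *;from bench import *
s=read_state();print(s['wrist_force'],duct(s,'d'))
P=np.array([*DOT['d'],0])-.045*EX
print(rel(s,P-.080*EX+[0,0,s['ee_pos'][2]]))
"
```

```text
[ 0.37038141 -0.30733051 -0.3872843 ] (np.float64(0.0477), np.float64(-0.0016), np.float64(0.1767))
(array([-0.1277, -0.0016, -0.0006]), array([ 0.0034, -0.0047, -0.0002]))
```

Call:
apply_moves(angular=[[0,0,0],[0,0,0],[0,0,0],[0,0,0],[0,0,0],[0,0,0],[0,0,0],[0,0,0]], linear=[[-0.025,0,0],[-0.05,0,0],[-0.075,-0.001,0],[-0.1,-0.001,0],[-0.126,-0.0015,0],[-0.126,-0.0015,0],[-0.126,-0.0015,0],[-0.126,-0.0015,0]], fingers=[0,0,0,0,0,0,0,0])

```text
t: 11.93
ee_pos: [0.5149, -0.1098, 0.1732]
orientation: [0.001, 0.999, 0.034, -0.0]
wrist_force: [0.0, 0.4, 0.6]
grip_width: -0.0002
grip_force: 0.0
```

```bash
python3 -c "
from h import *;from bench import *
s=read_state();print(s['t'],s['wrist_force'],duct(s,'d'))
I=read_camera('scene')['color'];w=read_camera('wrist')['color']
cv2.imwrite('pics/mix5.png',np.hstack([cv2.resize(I[140:260,150:270],(400,400),interpolation=2),cv2.copyMakeBorder(cv2.resize(w,(400,300)),0,100,0,0,0)]))
"
```

```text
11.9333 [0.02590487 0.42263421 0.5829852 ] (np.float64(-0.0799), np.float64(0.0005), np.float64(0.1732))
```

View pics/mix5.png

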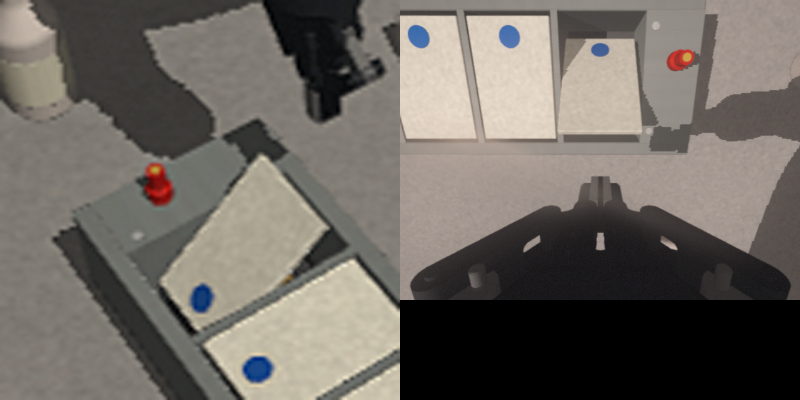

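Hatch d stays open where I left it (dot at crop (201,298)), and the fingers are on the near side, clear of it. I'll work out the angle from the dot.

```bash
cat >> h.py <<'E'
def theta(c,k):
    Rm=rot(c['rotation']).as_matrix();K=np.array(c['intrinsics']);P=np.array([*DOT[k],.081])-.045*EX
    uv=np.array([d[0] for d in dots(c['color'])]);best=[]
    for t in np.arange(0,1.4,.02):
        q=Rm.T@(P+EX*(.045*np.cos(t)+.004*np.sin(t))+EZ*(.004*np.cos(t)-.045*np.sin(t))-c['xyz']);q=K@[q[0],-q[1],-q[2]];q=q[:2]/q[2]
        best.append((np.linalg.norm(uv-q,axis=1).min().round(2),t.round(2)))
    return min(best)
E
python3 -c "
from h import *;from bench import *
print(theta(read_camera('scene'),'d'),theta(read_camera('top'),'d'))"
```

```text
(np.float64(0.24), np.float64(0.68)) (np.float64(32.32), np.float64(0.48))
```

Call:
apply_moves(angular=[[0,0,0],[0,0,0],[0,0,0],[0,0,0],[0,0,0],[0,0,0],[0,0,0]], linear=[[0,0,0.015],[0,0,0.035],[0,0,0.055],[0,0,0.07],[0,0,0.08],[0,0,0.08],[0,0,0.08]], fingers=[0,0,0,0,0,0,0])

```text
t: 12.72
ee_pos: [0.5152, -0.11, 0.0937]
orientation: [0.001, 0.999, 0.034, -0.0]
wrist_force: [0.3, 0.2, 0.1]
grip_width: -0.0002
grip_force: 0.0
```

Call:
apply_moves(angular=[[0,0,0],[0,0,0],[0,0,0],[0,0,0]], linear=[[0.004,0,0],[0.008,0,0],[0.012,0,0],[0.012,0,0]], fingers=[0,0,0,0])

```text
t: 13.05
ee_pos: [0.5291, -0.1096, 0.0951]
orientation: [0.001, 0.999, 0.035, 0.002]
wrist_force: [0.6, 0.1, 0.1]
grip_width: 0.0001
grip_force: 0.0
```

```bash
python3 -c "
from h import *;from bench import *
s=read_state();print(s['t'],s['wrist_force'],duct(s,'d'));print(theta(read_camera('scene'),'d'))"
```

```text
13.05 [0.63863669 0.1370836  0.08389659] (np.float64(-0.0657), np.float64(-0.0003), np.float64(0.0951))
(np.float64(0.24), np.float64(0.68))
```

Call:
apply_moves(angular=[[0,0,0],[0,0,0],[0,0,0],[0,0,0],[0,0,0],[0,0,0]], linear=[[0.003,0,0],[0.005,0,-0.002],[0.007,0,-0.005],[0.009,0,-0.008],[0.0115,0,-0.0105],[0.0115,0,-0.0105]], fingers=[0,0,0,0,0,0])

```text
t: 13.6
ee_pos: [0.539, -0.1084, 0.1052]
orientation: [0.001, 0.999, 0.034, 0.001]
wrist_force: [-1.6, 0.6, 0.8]
grip_width: 0.0002
grip_force: 0.6
```

```bash
python3 -c "
from h import *;from bench import *
s=read_state();print(s['t'],s['wrist_force'],duct(s,'d'));c=read_camera('scene');print(theta(c,'d'))"
```

```text
13.6 [-1.58845273  0.59274547  0.81701766] (np.float64(-0.0557), np.float64(0.0003), np.float64(0.1052))
(np.float64(0.18), np.float64(0.86))
```

The hatch is following as predicted, now at 0.86 rad with 1.6 N. I'll keep following the arc.

Call:
apply_moves(angular=[[0,0,0],[0,0,0],[0,0,0],[0,0,0],[0,0,0],[0,0,0],[0,0,0],[0,0,0]], linear=[[0.0025,0,-0.002],[0.005,0,-0.004],[0.0075,0,-0.006],[0.01,0,-0.0075],[0.0125,0,-0.009],[0.015,0,-0.0102],[0.017,0,-0.011],[0.017,0,-0.011]], fingers=[0,0,0,0,0,0,0,0])

```text
t: 14.32
ee_pos: [0.5565, -0.1073, 0.1158]
orientation: [0.001, 0.999, 0.035, 0.001]
wrist_force: [-1.0, 0.6, -0.5]
grip_width: -0.0
grip_force: 0.2
```

```bash
python3 -c "
from h import *;from bench import *
s=read_state();print(s['t'],s['wrist_force'],duct(s,'d'));c=read_camera('scene');print(theta(c,'d'))"
```

```text
14.3167 [-0.95062451  0.61683934 -0.54956644] (np.float64(-0.0382), np.float64(0.0001), np.float64(0.1158))
(np.float64(0.21), np.float64(1.2))
```

Call:
apply_moves(angular=[[0,0,0],[0,0,0],[0,0,0],[0,0,0],[0,0,0]], linear=[[0.002,0,-0.001],[0.004,0,-0.002],[0.006,0,-0.0025],[0.008,0,-0.003],[0.008,0,-0.003]], fingers=[0,0,0,0,0])

```text
t: 14.78
ee_pos: [0.564, -0.1067, 0.1187]
orientation: [0.001, 0.999, 0.034, 0.001]
wrist_force: [0.6, 0.6, 0.1]
grip_width: 0.0
grip_force: 0.2
```

Call:
apply_moves(angular=[[0,0,0],[0,0,0],[0,0,0]], linear=[[0.001,0,0],[0.002,0,0],[0.002,0,0]], fingers=[0,0,0])

```text
t: 15.03
ee_pos: [0.5656, -0.1066, 0.1185]
orientation: [0.001, 0.999, 0.034, 0.0]
wrist_force: [-0.6, 0.1, 0.5]
grip_width: -0.0002
grip_force: 0.4
```

```bash
python3 -c "
from h import *;from bench import *
s=read_state();print(s['t'],s['wrist_force'],duct(s,'d'));c=read_camera('scene');print(theta(c,'d'))"
```

```text
15.0333 [-0.63596474  0.10536981  0.46491441] (np.float64(-0.029), np.float64(0.0002), np.float64(0.1185))
(np.float64(0.18), np.float64(1.36))
```

At the stop (about 1.35 rad). Next I back straight off toward the robot, then up and clear.

Call:
apply_moves(angular=[[0,0,0],[0,0,0],[0,0,0],[0,0,0],[0,0,0],[0,0,0],[0,0,0],[0,0,0],[0,0,0],[0,0,0]], linear=[[-0.005,0,0],[-0.02,0,0],[-0.04,0,0],[-0.06,0,-0.01],[-0.075,0,-0.03],[-0.08,0,-0.055],[-0.08,0,-0.08],[-0.08,0,-0.1],[-0.08,0,-0.1],[-0.08,0,-0.1]], fingers=[0,0,0,0,0,0,0,0,0,0])

```text
t: 15.92
ee_pos: [0.4865, -0.1123, 0.2199]
orientation: [0.002, 0.999, 0.034, 0.002]
wrist_force: [0.2, 0.2, -1.2]
grip_width: 0.0001
grip_force: 0.0
```

```bash
python3 -c "
from h import *;from bench import *
s=read_state();print(s['t'],s['wrist_force'],s['qvel'].round(3),duct(s,'d'));c=read_camera('scene');print(theta(c,'d'))
cv2.imwrite('pics/end.png',c['color'])"
```

```text
15.9167 [ 0.21739508  0.18673565 -1.19359465] [-0.     0.027 -0.049 -0.001 -0.     0.   ] (np.float64(-0.1083), np.float64(-0.0), np.float64(0.2199))
(np.float64(0.18), np.float64(1.36))
```

View pics/end.png

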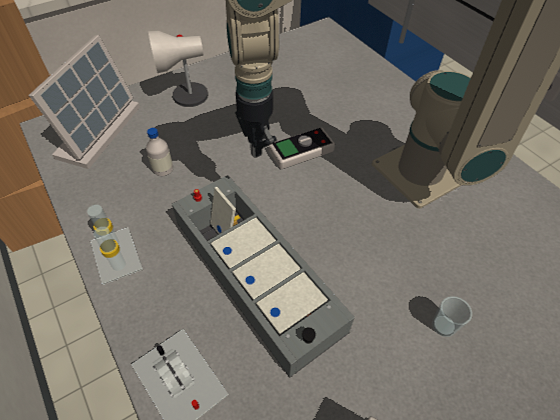

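The final view shows hatch d nearly upright at about (222,208) with the cock exposed. The other three hatches are flat, the bystanders are where they stood, and the gripper is clear in the air.

```bash
python3 -c "
from bench import *
print(hand_in())"
```

```text
the job is handed in; nothing more can be done
None
```

Hatch d was the free one: it now stands open at its stop (about 1.35 rad by camera), I never pressed the other three, nothing else was moved, and the arm finished clear; the job is handed in, but hand-in gave no verdict.

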